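# Unhook the hot vial basket from the bath rail

## Robot

A 6-joint arm with a two-finger parallel gripper is mounted at the origin on the work surface. World frame = base frame: x ahead of the robot, y to its left, z up, the work surface at z = 0. Lengths are in m, angles in rad, forces in N, time in s.
With the tool pointing down it reaches from about 0.25 to 0.775 m from the base axis. Payload 4 kg.
Tool frame: the origin (TCP) lies midway between the tips of the shut fingers; the grasp point (between the pads) lies 19 mm behind it (robot.tcp_to_grasp is the z of the grasp point in the tool frame, in m); z points along the fingers, y is the line along which they close (so a half turn about z gives the same grasp; the last joint's range is limited). The gripper opens to 94 mm and grips with 3 to 60 N. Pads are 16 mm wide; open, the fingers measure 119 mm over their backs; the gripper's body (75 mm by 177 mm) begins 78 mm behind the grasp point.
Start: joints at [-0.103, 0.087, 1.371, -0, 1.684, -0.103], TCP at [0.55, -0, 0.206] pointing down, gripper open.
Joint ranges: [-3.1, 3.1], [-0.76, 2.03], [0.27, 2.55], [-1.08, 4.22], [0.17, 2.65], [-2.57, 2.57]. Speed limits (rad/s): [2.79, 2.79, 3.14, 3.14, 3.14, 3.14].

## Interface

Orientations are given as [roll, pitch, yaw] about the fixed x, y, z axes, in that order (R = Rz(yaw) Ry(pitch) Rx(roll)).
In Python, from bench import robot gives the robot as it stands. The module is installed in compiled form; this text tells all that it offers.
- The arm moves only by the tool move_arm, never from a script. Its argument "motion" is one flat list of numbers, 7 for each row, row after row: the turn, a rotation vector about the tool's x, y, z in units of 45 degrees (1.0 is 45 degrees), then the shift along the tool's x, y, z in units of 100 mm (1.0 is 100 mm), then the opening, from 0 (shut) to 1 (fully open). A call has 1 to 12 rows; each row shifts and turns the commanded pose from where the row before left it, along the tool's axes as they then stand; what a row does not reach is not made up. A row lasts 1/12 s, in which the tool goes at most 41.7 mm and 7.16 degrees, less where a joint would pass 70% of its speed; a pose out of reach is approached as far as the arm can. A call with a number of a shift or a turn outside -1 to 1 is refused whole. A call with a gripper value outside its range is refused whole. The fingers move at their own pace and stop on an object; the grip force is fixed at half the most. Time passes only in rows, so rows that do not move let the fingers close. It gives the time, the measured TCP pose, the force, the opening and the grip force at its end, in the units of the state.
- robot.get_obs(): the state, without advancing time (a new reading comes with each control period).
- robot.snapshot(name): name is "scene" or "side" or "wrist"; returns the picture (400x640x3 uint8, red, green, blue); there is no depth.
- robot.get_calibration(name): a dict with "fx", "fy", "cx", "cy" (pixels), "R" (3x3) and "t" (3): a world point X has camera coordinates R X + t. Camera axes: x right, y down, z forward; pixel columns grow to the right and rows downward; lengths in m; the calibration is good to about 2 mm. A picture is of the moment at which its call begins: read the wrist's pose just before it. get_calibration takes no time and is no camera call; for the wrist camera it gives the pose at the moment of the call.
- robot.close_job(): hands the job in; it is judged then, once.
The state is a dict: "time": time; "joint_positions": joint angles; "qvel": joint speeds; "joint_torque": joint torques, N m; "tool_pos": TCP position; "ee_rot": TCP orientation; "wrist_force": force on the tool from outside, world axes, zero at the start; "wrist_torque": the same for the moment, N m; "width": finger opening in m; "finger_force": force on a finger pad.
Only numpy, scipy, OpenCV 4.12 (cv2) and the standard library are available. Lean on these libraries where they do the work, as an engineer would, in place of code of your own. Each camera call takes 0.05 s, during which the arm holds its last target. There are 200 camera calls.

## Task

The wire basket of vials hanging on the heating bath's rail is still hot, so never touch it with the gripper: take the orange-handled lifting hook from its yellow stand, hook it under the basket's blue bail, and lift the basket up off the rail. Set it down gently, upright, in the middle of the lab jack's platform, then hang the hook back in the slot of its stand. Leave the flask, the amber bottle and the beaker undisturbed.

Things in the scene. Friction and masses are not known exactly. Their poses are not given: they have to be found in the camera images.
- basket: Hot stainless wire basket 90 mm (x) by 110 mm (y) by 55 mm high, 0.3 to 0.5 kg with its six fixed capped amber vials (tops at 58 mm). Origin: centre of its underside; z up. A rigid blue wire bail 6 mm thick stands over it in the plane x = 0. At its +x side a sheet strap hook hangs over the bath's rail at the start; the basket's back rests on the lower bar.
- bail (a point): Underside of the bail's peak, 107 mm above the basket's underside, over its centre; axes as the basket's. The bail falls 22 mm to shoulders 45 mm to either side (y). Lifted here, the basket hangs nearly level and swings a little.
- strap (a point): Inside top of the basket's strap hook, at x = +52 mm, 80 mm above the underside; axes as the basket's. Strap 60 mm wide (y) and 3 mm thick, gap inside 14 mm (x); its outer lip hangs down 16 mm and reaches to basket x = +62 mm. Raise the basket 25 mm or more before drawing it off the rail towards its own -x.
- lifter: Lifting hook, 0.15 kg. Orange handle on a black collar disc (44 mm across, 6 mm thick); below it an 8 mm steel rod ending in an upturned hook that points to its own +x. Origin: centre of the collar's underside; z up. At the start it hangs by the collar in its stand's slot, hook pointing within 0.4 rad of the stand's +x.
- handle (a point): Middle of the orange handle block: 40 mm (x) by 24 mm (y) by 52 mm high, centred 32 mm above the lifter's origin; axes as the lifter's. Grasp from above, closing along y.
- seat (a point): Inside bottom of the lifter's hook, where the bail comes to rest: 97 mm below the lifter's origin at its x = +10 mm; axes as the lifter's. The hook's wire is 6 mm thick, lowest point 6 mm below the seat; its upturned tip, at lifter x = +22 mm, reaches 18 mm above the seat; about 15 mm gap between rod and tip.
- holder: Fixed tool stand. Origin on the bench directly below the place where the hook's rod hangs; z up. It carries a yellow fork plate. An upright post stands 44 to 60 mm from the origin in +x. Take the hook out by raising it about 15 mm and drawing it straight out to the stand's -x; put it back the reverse way.
- slot (a point): Top of the yellow fork plate at the middle of the slot, 140 mm above the stand's origin: the collar's centre rests here. Plate 6 mm thick, 48 mm wide; slot 16 mm wide, open towards the stand's -x (mouth 30 mm away), closed 20 mm away in +x. Axes as the stand's.
- jack: Lab jack, fixed to the bench, with a level square aluminium platform 150 by 150 mm. Origin: on the bench under the platform's middle; z up. The platform's top is between 40 and 73 mm above the bench, differently each time, and its height is not reported: feel for it when setting down. It does not yield.
- bath: Fixed white heating bath with a drain rail. Origin on the bench below the middle of the rail's upper bar; z up. Pot: 242 mm across, 140 mm high, centred at x = +30, y = +245 mm. Base plate 12 mm thick. The basket hangs on the -x side with the same yaw, its origin at x = -54 mm, its underside 30 mm above the bench, up to 18 mm along the bar from the middle.
- rail (a point): Centre of the rail's upper bar, 105 mm above the bench: steel, 10 mm thick, 180 mm long along the bath's y, between posts at y = +90 and -90 mm. The lower bar is 60 mm below it and 4 mm nearer to -x. Axes as the bath's.
- flask: Bystander: round flask (84 mm) fixed on a cork ring (90 mm), 143 mm high. Origin: centre of its underside.
- reagent: Bystander: amber bottle, 64 mm in diameter, 150 mm high. Origin: centre of its underside.
- beaker: Bystander: glass beaker, 72 mm in diameter, 90 mm high. Origin: centre of its underside.
There are look-alikes about, which are no part of the job. What is shaped like the holder but black or turquoise is not meant.

How it is judged:
By the outcome, as a careful person would: the job done as asked, in the order asked, and still so for the second after the job is handed in, with the robot touching nothing.
It also fails if it takes over 72 s, if anything falls off the work surface, if the arm or the gripper's body presses on something with over 40 N, if the wrist force passes 120 N, or if a joint passes its speed limit or range.

## Working session

There is one attempt and no reset: what is moved stays moved. The work goes in short steps, Python scripts to look and compute and a tool call to move; the robot and the scene stay as the last step left them, time stands still between calls to the robot, and variables do not carry over. Pictures are saved under pics/ and viewed, at most 10 in all, crops included, and the job is handed in when it is done.

Besides the shell and the picture viewer there is one more tool, called after "Emit:" by a JSON object that holds its "api" and its "payload", one argument or row to a line. move_arm: Moves the arm, as the interface text tells. Shifts and turns lie within -1 to 1; 1 stands for 100 mm of shift or 45 degrees of turn. Its arguments: {"type":"object","properties":{"motion":{"type":"array","items":{"type":"number"}}},"required":["motion"]}

```bash
mkdir -p pics; python3 - <<'E'
from bench import robot
import cv2,numpy as np
o=robot.get_obs(); print(o)
print(robot.tcp_to_grasp)
for n in("scene","side","wrist"):
    c=robot.get_calibration(n); print(n,{k:np.round(v,4).tolist() for k,v in c.items()})
    im=robot.snapshot(n); cv2.imwrite(f"pics/{n}0.png",im[:,:,::-1])
E
```

```text
{'time': 0.0, 'joint_positions': array([-1.03070044e-01,  8.79326606e-02,  1.37224149e+00,  1.31980384e-05,
        1.68360942e+00, -1.03113756e-01]), 'qvel': array([-0.00056112, -0.00132856,  0.00017695, -0.00104844,  0.00013149,
        0.00029863]), 'joint_torque': array([ 1.28542815e-03, -3.40182602e+01, -3.02423716e+01,  7.18220207e-02,
        3.29729996e-02, -1.13141955e-04]), 'tool_pos': array([5.49448165e-01, 7.35595042e-05, 2.04322879e-01]), 'ee_rot': array([-3.13941473e+00, -2.38560655e-04,  1.57084125e+00]), 'wrist_force': array([-0.32232235, -0.22349306,  0.27971064]), 'wrist_torque': array([ 0.0093394 , -0.0330356 ,  0.01476169]), 'finger_force': 0.0, 'width': 0.09380357840475935}
-0.0188
scene {'fx': 422.0769, 'fy': 422.0769, 'cx': 317.1393, 'cy': 204.1895, 'R': [[-0.3195, 0.9476, 0.0068], [0.7432, 0.255, -0.6186], [-0.5879, -0.1926, -0.7857]], 't': [0.2757, -0.2674, 1.5629]}
side {'fx': 477.6136, 'fy': 477.6136, 'cx': 330.8428, 'cy': 199.231, 'R': [[0.9915, -0.1298, -0.0065], [-0.0874, -0.6293, -0.7722], [0.0961, 0.7662, -0.6353]], 't': [-0.5241, 0.0639, 1.2719]}
wrist {'fx': 281.1021, 'fy': 281.1021, 'cx': 321.4093, 'cy': 199.6848, 'R': [[1.0, -0.0013, -0.0014], [-0.0009, -0.9669, 0.2553], [-0.0017, -0.2553, -0.9669]], 't': [-0.5496, -0.0264, 0.3916]}
```

View pics/scene0.png

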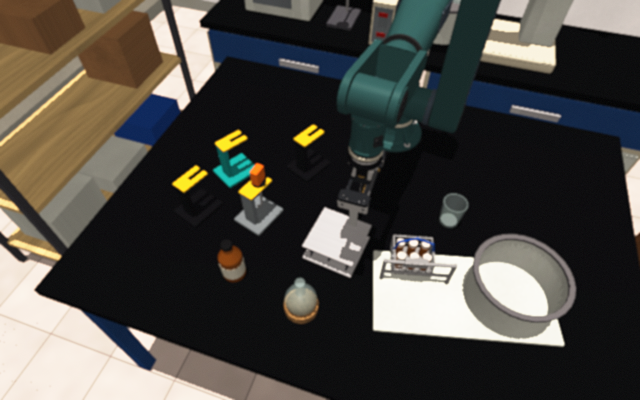

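View pics/side0.png

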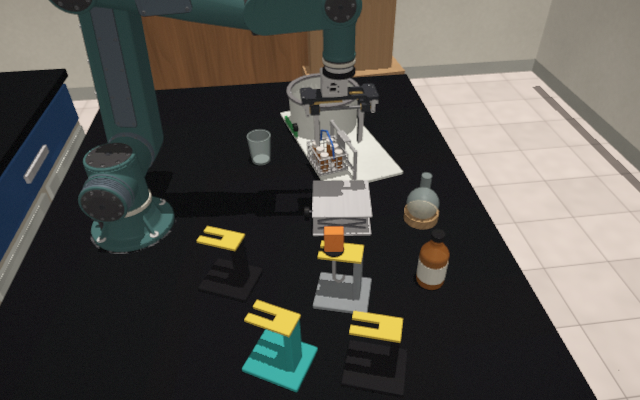

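The scene view shows the arm, the stands, the jack and the bath. Possible matches for the holder, by scene pixel:
- grey stand with yellow fork and orange handle (258,200)
- black stand (190,180)
- turquoise stand (232,142)
- black stand (310,135)

I choose the grey one, which is the only one carrying the orange handle. In the side view it is at (342,270), the jack at (341,205) and the basket at (328,155). Next I check this choice in close crops.

```bash
python3 - <<'E'
import cv2,numpy as np
s=cv2.imread("pics/scene0.png");d=cv2.imread("pics/side0.png")
def c(im,x,y,w,h): return cv2.resize(im[y:y+h,x:x+w],(400,300),interpolation=cv2.INTER_CUBIC)
a=np.hstack([c(d,285,215,120,90),c(s,200,150,120,90)]);b=np.hstack([c(d,280,115,120,90),c(s,350,215,120,90)])
cv2.imwrite("pics/crops.png",np.vstack([a,b]))
E
```

```text
(no output)
```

View pics/crops.png

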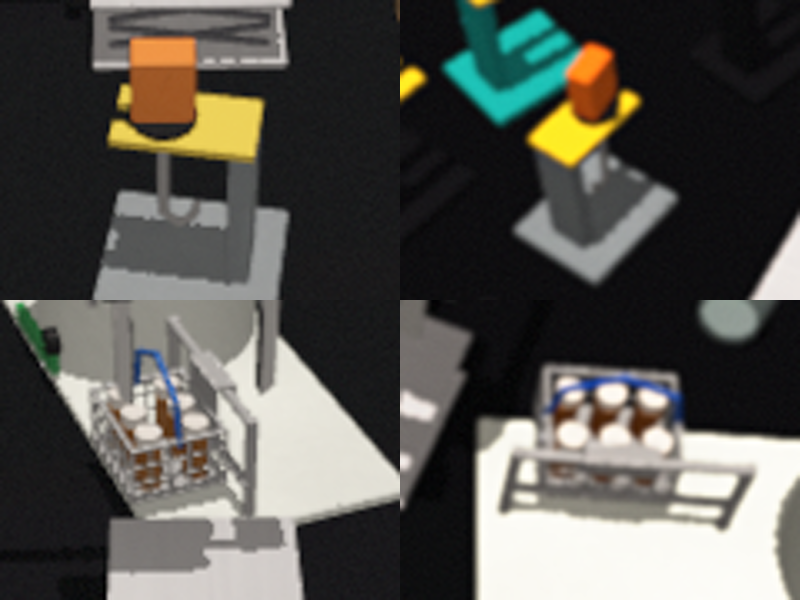

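View pics/wrist0.png

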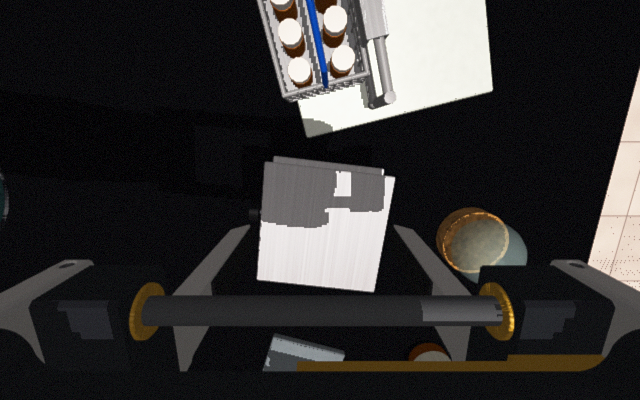

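The close crops confirm the choice: the hook hangs in the grey stand with the post to the right (world +x) and the slot open to the left. The wrist view shows the platform at about (325,225), the bail running from (310,0) to (325,87), and the rail to its right. Now I measure.

```bash
cat > h.py <<'E'
from bench import robot
import cv2,numpy as np
def ray(c,uv):
    d=np.array([(uv[0]-c["cx"])/c["fx"],(uv[1]-c["cy"])/c["fy"],1.])
    R=np.array(c["R"]);t=np.array(c["t"]);return -R.T@t,R.T@d
def plane(c,uv,z):
    o,d=ray(c,uv);return o+d*(z-o[2])/d[2]
def tri(rs):
    A=0;b=0
    for o,d in rs:
        d=d/np.linalg.norm(d);P=np.eye(3)-np.outer(d,d);A=A+P;b=b+P@o
    return np.linalg.solve(A,b)
def proj(c,X):
    p=np.array(c["R"])@X+np.array(c["t"]);return np.array([c["fx"]*p[0]/p[2]+c["cx"],c["fy"]*p[1]/p[2]+c["cy"]])
def mask(bgr,lo,hi): return cv2.inRange(cv2.cvtColor(bgr,cv2.COLOR_BGR2HSV),lo,hi)
def blobs(m,amin=20):
    n,l,s,c=cv2.connectedComponentsWithStats(m)
    return [(s[i,4],np.round(c[i],1),l==i,s[i,:4]) for i in range(1,n) if s[i,4]>=amin]
ORANGE=((4,170,90),(16,255,255));YEL=((20,150,120),(32,255,255));BLUE=((105,150,60),(125,255,255))
E
python3 - <<'E'
from h import *
C={n:robot.get_calibration(n) for n in("scene","side","wrist")}
I={n:cv2.imread(f"pics/{n}0.png") for n in C}
np.set_printoptions(precision=4,suppress=True)
for n in("scene","side"):
    for k,m in(("or",ORANGE),("yel",YEL),("blue",BLUE)):
        for a,c,l,b in blobs(mask(I[n],*m)):
            print(n,k,a,c,b)
            if k=="yel":
                ys,xs=np.nonzero(l);P=np.array([plane(C[n],p,.14)[:2] for p in zip(xs,ys)],np.float32)
                r=cv2.minAreaRect(P*1000);print("   rect",r, cv2.boxPoints(r).round().tolist())
w=C["wrist"]
m=cv2.inRange(cv2.cvtColor(I["wrist"],cv2.COLOR_BGR2HSV),(105,150,60),(125,255,255))
ys,xs=np.nonzero(m);print("wrist blue",len(xs));f=np.polyfit(ys,xs,1);print(f)
E
```

```text
scene or 259 [257.2 174.2] [250 162  15  25]
scene or 317 [229.2 257.6] [218 247  23  20]
scene yel 350 [308.  135.4] [293 124  31  23]
   rect ((258.62286376953125, -233.0427703857422), (57.040748596191406, 98.38748931884766), 65.81566619873047) [[202.0, -239.0], [292.0, -279.0], [315.0, -227.0], [225.0, -187.0]]
scene yel 367 [230.1 140.7] [215 130  32  22]
   rect ((362.023681640625, -456.7421875), (58.61864471435547, 95.16583251953125), 60.1837272644043) [[306.0, -459.0], [389.0, -506.0], [418.0, -455.0], [335.0, -408.0]]
scene yel 451 [188.9 178.7] [172 165  36  27]
   rect ((545.4677124023438, -499.7159423828125), (56.818782806396484, 96.85819244384766), 71.3716049194336) [[491.0, -511.0], [582.0, -542.0], [600.0, -488.0], [509.0, -457.0]]
scene yel 319 [252.6 188.9] [238 177  34  23]
   rect ((510.1285400390625, -308.50677490234375), (55.19723892211914, 96.62443542480469), 71.00277709960938) [[455.0, -319.0], [547.0, -350.0], [565.0, -298.0], [473.0, -267.0]]
scene blue 2821 [276.5  52.9] [210  30 147  49]
scene blue 145 [433.6  80.7] [428  73  13  16]
scene blue 4095 [561.3 1
[... 751 characters left out ...]
08.98907470703125, -312.4241943359375), (54.82548141479492, 91.94264221191406), 73.47593688964844) [[457.0, -326.0], [545.0, -352.0], [561.0, -299.0], [473.0, -273.0]]
side yel 1058 [273.3 317.8] [244 299  57  38]
   rect ((361.1423645019531, -459.7912902832031), (52.49561309814453, 92.18476104736328), 60.051692962646484) [[308.0, -460.0], [388.0, -506.0], [414.0, -460.0], [334.0, -414.0]]
side yel 1134 [377.8 326.4] [349 312  54  31]
   rect ((544.5386352539062, -502.86761474609375), (52.961299896240234, 91.59039306640625), 71.21012878417969) [[493.0, -513.0], [579.0, -543.0], [596.0, -493.0], [510.0, -463.0]]
side blue 4411 [ 32.9 163.6] [  0  84  78 176]
wrist blue 547
[  0.1961 309.5304]
```

```bash
python3 - <<'E'
from h import *
np.set_printoptions(precision=4,suppress=True)
C={n:robot.get_calibration(n) for n in("scene","side","wrist")}
print("handle",tri([ray(C["scene"],(257.2,174.2)),ray(C["side"],(333.4,238.9))]))
I={n:cv2.imread(f"pics/{n}0.png") for n in C}
for n,(x,y,w,h) in(("scene",(385,225,60,50)),("side",(300,115,60,60))):
    sub=I[n][y:y+h,x:x+w]; m=mask(sub,(100,110,40),(130,255,255))
    for a,c,l,b in blobs(m,8):
        ys,xs=np.nonzero(l); i=ys.argmin(); print(n,a,c+[x,y],b+[x,y,0,0],[ (int(v)+y,int(xs[ys==v].min())+x,int(xs[ys==v].max())+x) for v in np.unique(ys)])
# wrist platform & base corners
w=C["wrist"]
g=cv2.cvtColor(I["wrist"],cv2.COLOR_BGR2GRAY)[120:300,240:410]
m=(g>60).astype(np.uint8)*255
for a,c,l,b in blobs(m,3000):
    ys,xs=np.nonzero(l);h=np.array([xs+240,ys+120],np.float32).T
    r=cv2.minAreaRect(h);print(a,r);
    P=cv2.boxPoints(r)
    for z in(.04,.055,.073): 
        q=np.array([plane(w,p,z)[:2] for p in P]);print(z,q.tolist(),q.mean(0),np.linalg.norm(np.diff(q,axis=0),axis=1))
# bail line at shoulder height .03+.085+... 
f=np.array([0.1961,309.53])
for v in(20,80): print([plane(w,(f[0]*v+f[1],v),z) for z in(.115,.137)])
E
```

```text
handle [ 0.4941 -0.3056  0.1716]
scene 22 [408.  239.3] [404 238   9   4] [(238, 408, 412), (239, 405, 412), (240, 404, 409), (241, 405, 407)]
scene 51 [427.6 243. ] [415 238  20  13] [(238, 415, 418), (239, 417, 423), (240, 419, 426), (241, 426, 429), (242, 429, 430), (243, 430, 434), (244, 431, 434), (245, 432, 434), (246, 432, 434), (247, 433, 434), (248, 432, 434), (249, 432, 434), (250, 432, 434)]
side 31 [323.9 133.6] [320 130  10  10] [(130, 321, 326), (131, 321, 327), (132, 321, 327), (133, 321, 328), (134, 320, 328), (135, 320, 329), (136, 321, 329), (137, 320, 329), (138, 320, 321), (139, 321, 321)]
side 10 [332.9 150.6] [332 147   2   9] [(147, 332, 333), (148, 333, 333), (149, 333, 333), (150, 333, 333), (151, 333, 333), (152, 333, 333), (153, 333, 333), (154, 333, 333), (155, 333, 333)]
15610 ((323.6402282714844, 224.23782348632812), (131.6343994140625, 125.56066131591797), 6.34019136428833)
0.04 [[0.45341538622096883, -0.1302849100869971], [0.4813456629810426, 0.03952234153307761], [0.641728881203941, 0.021546179808732087], [0.6340328500085901, -0.15301472331728094]] [ 0.5526 -0.0556] [0.1721 0.1614 0.1747]
0.055 [[0.4576287694162084, -0.12140944429225209], [0.48434387057531586, 0.04100992389192239], [0.6377492211865508, 0.023815859434786008], [0.6303880248162608, -0.14315034091819187]] [ 0.5525 -0.0499] [0.1646 0.1544 0.1671]
0.073 [[0.4626848292504959, -0.11075888533855804], [0.4879417196884438, 0.042795022722536116], [0.6329736291656823, 0.026539474986050714], [0.6260142345854657, -0.13131308203928496]] [ 0.5524 -0.0432] [0.1556 0.1459 0.158 ]
[array([0.5433, 0.1603, 0.115 ]), array([0.5439, 0.1532, 0.137 ])]
[array([0.5534, 0.1129, 0.115 ]), array([0.5531, 0.1097, 0.137 ])]
```

Handle triangulated at (0.494, -0.306, 0.172), which matches the expected 140+32 mm over the stand. Moving above it.

Emit:
{"api": "move_arm", "payload": {
  "motion": [0,0,0,0,0,-0.3,1,0,0,0,-0.3,-0.06,-0.3,1,0,0,0,-0.35,-0.06,-0.2,1,0,0,0,-0.35,-0.06,-0.2,1,0,0,0,-0.35,-0.06,0,1,0,0,0,-0.35,-0.06,0,1,0,0,0,-0.35,-0.06,0,1,0,0,0,-0.35,-0.06,0,1,0,0,0,-0.35,-0.06,0,1,0,0,0,-0.3,-0.12,0,1]
}}

```text
time: 0.98
tool_pos: [0.4898, -0.3063, 0.3035]
ee_rot: [-3.141, -0.001, 1.57]
wrist_force: [0.8, -0.6, -0.4]
width: 0.094
finger_force: 0.0
```

Emit:
{"api": "move_arm", "payload": {
  "motion": [0,0,0.15,0,0,0,1,0,0,0.15,0,0,0,1,0,0,0.15,0,0,0,1,0,0,0.15,0,0,0,1,0,0,0.15,0,0,0,1,0,0,0.15,0,0,0,1,0,0,0.15,0,0,0,1,0,0,0.15,0,0,0,1,0,0,0.15,0,0,0,1,0,0,0.15,0,0,0,1,0,0,0.15,0,0,0,1,0,0,0.15,0,0,0,1]
}}

```text
time: 1.98
tool_pos: [0.4901, -0.3041, 0.3041]
ee_rot: [-3.141, 0.001, 0.151]
wrist_force: [-0.0, 0.2, -0.6]
width: 0.0942
finger_force: 0.0
```

Emit:
{"api": "move_arm", "payload": {
  "motion": [0,0,0.15,0,0,0,1,0,0,0.15,0,0,0,1,0,0,0.15,0,0,0,1,0,0,0.15,0,0,0,1,0,0,0,0,0,0,1,0,0,0,0,0,0,1]
}}

```text
time: 2.48
tool_pos: [0.4901, -0.3041, 0.3043]
ee_rot: [-3.141, 0.001, -0.311]
wrist_force: [-0.5, 0.8, -0.2]
width: 0.0944
finger_force: 0.0
```

```bash
python3 - <<'E'
from h import *
o=robot.get_obs();print(o['time'],o['tool_pos'],o['ee_rot'],o['joint_positions'])
c=robot.get_calibration("wrist");im=robot.snapshot("wrist")[:,:,::-1];cv2.imwrite("pics/w1.png",im)
import json;json.dump({k:np.array(v).tolist() for k,v in c.items()},open("w1.json","w"))
E
```

```text
2.4833 [ 0.49007122 -0.30410811  0.30427151] [-3.14129651e+00  6.65923913e-04 -3.11148298e-01] [-6.53711117e-01  1.51460390e-01  1.10562810e+00  5.80955477e-05
  1.88523087e+00  1.22825155e+00]
```

View pics/w1.png

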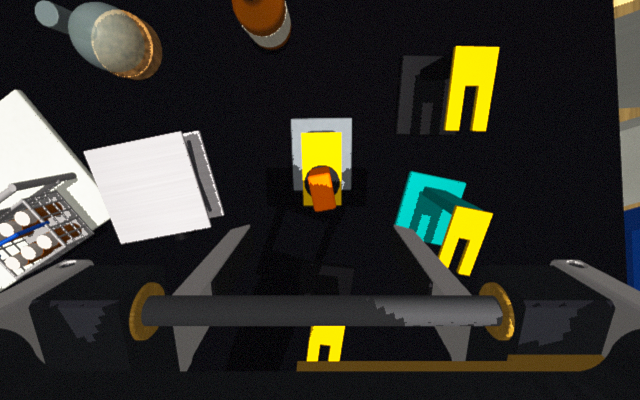

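The wrist view shows the chosen stand: plate about (321,160), base plate (321,150), and the orange handle about (321,190), turned slightly. The jack is at (155,190), with the basket and its bail at the lower left (15,240). Measuring yaw from the handle's top face and the plate.

```bash
python3 - <<'E'
from h import *
import json
np.set_printoptions(precision=4,suppress=True)
c=json.load(open("w1.json"));im=cv2.imread("pics/w1.png");hsv=cv2.cvtColor(im,cv2.COLOR_BGR2HSV)
m=mask(im,(4,150,60),(17,255,255));m[:110]=0;m[230:]=0
ys,xs=np.nonzero(m);print("orange V",np.percentile(hsv[ys,xs,2],[5,25,50,75,95]),len(xs))
top=m.copy();top[hsv[...,2]<np.mean([hsv[ys,xs,2].min(),hsv[ys,xs,2].max()])]=0
for mm,z in((top,.198),):
    for a,cc,l,b in blobs(mm,30):
        y,x=np.nonzero(l);P=np.array([plane(c,p,z)[:2]*1000 for p in zip(x,y)],np.float32);print(a,cc,b,cv2.minAreaRect(P),P.mean(0))
for (yy,xx) in((165,310),(175,320),(195,320),(205,322)): print(hsv[yy,xx])
y=mask(im,*YEL);y[:110]=0;y[215:]=0;y[:,:280]=0;y[:,360:]=0
yy,xx=np.nonzero(y);P=np.array([plane(c,p,.14)[:2]*1000 for p in zip(xx,yy)],np.float32)
print("plate",cv2.minAreaRect(P),cv2.boxPoints(cv2.minAreaRect(P)).tolist())
# platform bright top
g=cv2.cvtColor(im,cv2.COLOR_BGR2GRAY);j=((g>185)&(hsv[...,1]<40)).astype(np.uint8)*255
j[:,:80]=0;j[:,230:]=0;j[:120]=0;j[250:]=0
for a,cc,l,b in blobs(j,2000):
    yy,xx=np.nonzero(l);r=cv2.minAreaRect(np.array([xx,yy],np.float32).T);print("jack px",a,r)
    h=cv2.convexHull(np.array([xx,yy],np.int32).T);q=cv2.approxPolyDP(h,6,True)[:,0];print(q.tolist())
    for z in(.04,.05,.06,.073):
        w=np.array([plane(c,p,z)[:2] for p in q]);print(z,w.mean(0),np.linalg.norm(np.roll(w,-1,0)-w,axis=1),np.degrees(np.arctan2(*(w[1]-w[0])[::-1])))
E
```

```text
orange V [ 66.   115.   168.   172.   244.15] 1038
604 [321.8 193.7] [308 172  27  39] ((497.5210266113281, -306.67132568359375), (23.4272518157959, 39.08122634887695), 82.49085998535156) [ 495.0486 -306.195 ]
[ 29 255 254]
[ 17 255 255]
[ 13 255 170]
[ 12 255 172]
plate ((511.4661865234375, -311.142822265625), (48.490821838378906, 89.31005096435547), 72.43033599853516) [[461.575439453125, -320.77740478515625], [546.71923828125, -347.73699951171875], [561.35693359375, -301.50823974609375], [476.213134765625, -274.54864501953125]]
jack px 10343 ((139.73204040527344, 190.0382080078125), (99.64817810058594, 123.04912567138672), 78.31063079833984)
[[210, 226], [121, 242], [80, 205], [84, 151], [180, 132]]
0.04 [ 0.5533 -0.0065] [0.1572 0.0858 0.0914 0.1566 0.1563] 82.69466687385366
0.05 [ 0.5535 -0.0137] [0.1537 0.0839 0.0894 0.153  0.1528] 82.69466687385368
0.06 [ 0.5537 -0.0209] [0.1501 0.082  0.0873 0.1495 0.1493] 82.69466687385368
0.073 [ 0.5539 -0.0303] [0.1455 0.0795 0.0846 0.1449 0.1447] 82.69466687385366
```

Consistent: handle top face is 39×23 mm at (0.4975, -0.3067), yaw -7.5°. Plate is 89×48 mm, yaw -17.6°, giving slot (0.4972, -0.3066). Jack top is about 0.060. Grasping.

Emit:
{"api": "move_arm", "payload": {
  "motion": [0,0,-0.115,0.04,0.01,0,1,0,0,-0.115,0.035,0.006,0,1,0,0,0,0,0,0.3,1,0,0,0,0,0,0.3,1,0,0,0,0,0,0.3,1,0,0,0,0,0,0.25,1,0,0,0,0,0,0.2,1,0,0,0,0,0,0.12,1,0,0,0,0,0,0,1,0,0,0,0,0,0,1]
}}

```text
time: 3.37
tool_pos: [0.4969, -0.3077, 0.1577]
ee_rot: [-3.141, 0.0, -0.133]
wrist_force: [-0.7, -0.2, -0.5]
width: 0.094
finger_force: 0.0
```

Emit:
{"api": "move_arm", "payload": {
  "motion": [0,0,0,0,0,0,0,0,0,0,0,0,0,0,0,0,0,0,0,0,0,0,0,0,0,0,0,0,0,0,0,0,0,0,0,0,0,0,0,0,0,0,0,0,0,0,0,0,0,0,0,0,0,0,0,0,0,0,0,0,0,0,0]
}}

```text
time: 4.12
tool_pos: [0.4969, -0.3077, 0.1576]
ee_rot: [-3.142, 0.0, -0.134]
wrist_force: [-1.1, 1.4, 0.4]
width: 0.0375
finger_force: 0.0
```

Emit:
{"api": "move_arm", "payload": {
  "motion": [0,0,0,0,0,0,0,0,0,0,0,0,0,0,0,0,0,0,0,0,0,0,0,0,0,0,0,0,0,0,0,0,0,0,0,0,0,0,0,0,0,0]
}}

```text
time: 4.62
tool_pos: [0.497, -0.3076, 0.1576]
ee_rot: [-3.141, -0.0, -0.133]
wrist_force: [0.6, 0.8, -0.1]
width: 0.0239
finger_force: 30.0
```

Emit:
{"api": "move_arm", "payload": {
  "motion": [0,0,0,0,0,-0.06,0,0,0,0,0,0,-0.06,0,0,0,0,0,0,-0.06,0,0,0,0,0,0,0,0,0,0,0,-0.1,-0.017,0,0,0,0,0,-0.15,-0.026,0,0,0,0,0,-0.2,-0.035,0,0,0,0,0,-0.2,-0.035,0,0,0,0,0,-0.2,-0.035,0,0,0,0,0,-0.1,-0.017,0,0]
}}

```text
time: 5.45
tool_pos: [0.4026, -0.2777, 0.1755]
ee_rot: [-3.141, 0.001, -0.134]
wrist_force: [0.1, -0.4, -0.9]
width: 0.0238
finger_force: 30.0
```

```bash
python3 - <<'E'
from h import *
o=robot.get_obs();print(o['time'],o['tool_pos'],o['wrist_force'])
cv2.imwrite("pics/s2.png",np.vstack([cv2.resize(robot.snapshot("side")[:,:,::-1][190:310,220:420],(800,480)) ]))
E
```

```text
5.45 [ 0.40260497 -0.27773137  0.17547836] [ 0.08953532 -0.36716464 -0.89839756]
```

View pics/s2.png

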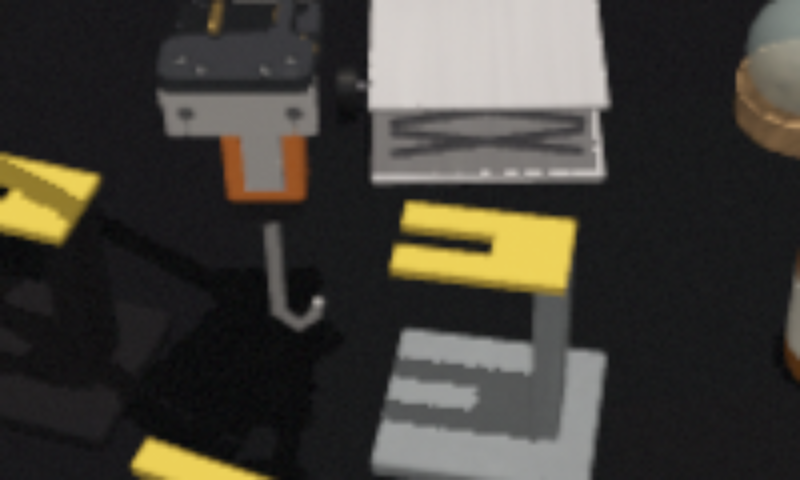

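Hook is held and clear of the stand: rod at crop (272,260), tip at (318,300) pointing +x. Moving up and over towards the basket for a look.

Emit:
{"api": "move_arm", "payload": {
  "motion": [0,0,0,0,0,-0.2,0,0,0,0,0,0,-0.35,0,0,0,0,0,0,-0.35,0,0,0,0,0,0,-0.35,0,0,0,0,0,0,-0.35,0,0,0,0,0,0,-0.15,0,0,0,-0.14,0,0,0,0,0,0,-0.14,0,0,0,0,0,0,-0.14,0,0,0,0]
}}

```text
time: 6.25
tool_pos: [0.4056, -0.2791, 0.3512]
ee_rot: [3.14, -0.001, 0.202]
wrist_force: [0.3, -0.8, -1.6]
width: 0.0236
finger_force: 30.0
```

Emit:
{"api": "move_arm", "payload": {
  "motion": [0,0,0,0.06,-0.18,0,0,0,0,0,0.11,-0.36,0,0,0,0,0,0.11,-0.36,0,0,0,0,0,0.11,-0.36,0,0,0,0,0,0.11,-0.36,0,0,0,0,0,0.11,-0.36,0,0,0,0,0,0.11,-0.36,0,0,0,0,0,0.11,-0.36,0,0,0,0,0,0.11,-0.36,0,0,0,0,0,0.11,-0.36,0,0,0,0,0,0.1,-0.3,0,0,0,0,0,0,0,0,0]
}}

```text
time: 7.25
tool_pos: [0.4454, 0.1137, 0.3501]
ee_rot: [-3.139, -0.0, 0.205]
wrist_force: [-0.9, -1.0, 0.1]
width: 0.0237
finger_force: 30.0
```

```bash
python3 - <<'E'
from h import *
o=robot.get_obs();print(o['time'],o['tool_pos'],o['ee_rot'])
import json
for n in("wrist","scene","side"):
    c=robot.get_calibration(n);im=robot.snapshot(n)[:,:,::-1];cv2.imwrite(f"pics/{n}3.png",im)
    json.dump({k:np.array(v).tolist() for k,v in c.items()},open(n+"3.json","w"))
E
```

```text
7.25 [0.44542338 0.11371958 0.35010492] [-3.13868450e+00 -2.58788051e-04  2.04500567e-01]
```

View pics/wrist3.png

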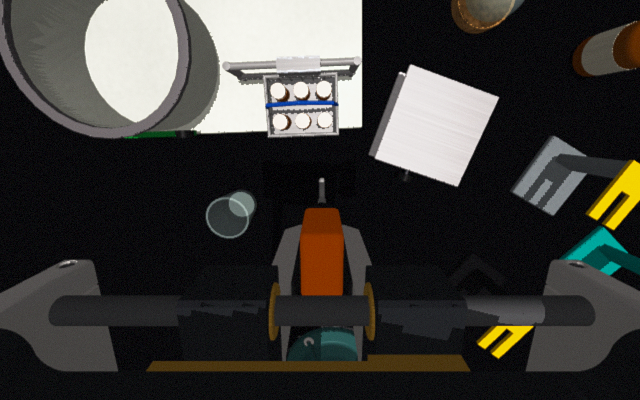

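The wrist view shows the bail from (268,105) to (338,102), the rail ends at (227,65) and (358,62), and the platform at (435,125). The hook tip is at (322,185). Computing positions.

```bash
python3 - <<'E'
from h import *
import json
np.set_printoptions(precision=4,suppress=True)
c=json.load(open("wrist3.json"));im=cv2.imread("pics/wrist3.png")
m=mask(im,(100,110,40),(130,255,255));m[:80]=0;m[130:]=0;m[:,:240]=0;m[:,360:]=0
y,x=np.nonzero(m)
for v in range(x.min(),x.max()+1,5):
    s=np.abs(x-v)<=1;print(v,round(y[s].mean(),2),end='; ')
e=[(x.min(),y[x<x.min()+3].mean()),(x.max(),y[x>x.max()-3].mean())];mid=((x.min()+x.max())/2,y[np.abs(x-x.mean())<6].mean())
A,B=[plane(c,p,.118) for p in e];P=plane(c,mid,.141);print("\nends",A,B,np.linalg.norm(A-B),"yaw",np.arctan2(*(A-B)[[1,0]])-np.pi/2,"mid",(A+B)/2,"peak",P)
R1,R2=plane(c,(227,65),.108),plane(c,(358,62),.108);print("rail",R1,R2,np.linalg.norm(R1-R2),np.arctan2(*(R1-R2)[[1,0]])-np.pi/2)
# vial caps z=.088
g=mask(im,(0,0,200),(180,40,255));g[:80]=0;g[131:]=0;g[:,:269]=0;g[:,336:]=0
for a,cc,l,b in blobs(g,60): print("cap",a,cc,plane(c,cc,.088))
# jack
hsv=cv2.cvtColor(im,cv2.COLOR_BGR2HSV);j=mask(im,(0,0,185),(180,40,255));j[:,:368]=0;j[:,505:]=0;j[:60]=0;j[192:]=0
for a,cc,l,b in blobs(j,2000):
    yy,xx=np.nonzero(l);q=cv2.approxPolyDP(cv2.convexHull(np.array([xx,yy],np.int32).T),6,True)[:,0];print(q.tolist())
    for z in(.05,.06,.07):
        w=np.array([plane(c,p,z)[:2] for p in q]);print(z,w.mean(0),np.linalg.norm(np.roll(w,-1,0)-w,axis=1),np.degrees(np.arctan2(*(w[1]-w[0])[::-1])))
c1=json.load(open("w1.json"));
for z in(.055,.06,.065):print([ (np.mean([plane(c1,p,z) for p in((210,226),(121,242),(84,151),(180,132))],0))])
E
```

```text
266 105.22; 271 104.5; 276 104.31; 281 103.5; 286 103.14; 291 103.36; 296 102.31; 301 102.0; 306 102.0; 311 102.5; 316 102.5; 321 102.0; 326 102.14; 331 102.5; 336 103.89; 
ends [0.5294 0.2101 0.118 ] [0.5513 0.1136 0.118 ] 0.09897059404955809 yaw 0.22230633366593455 mid [0.5404 0.1619 0.118 ] peak [0.5423 0.1605 0.141 ]
rail [0.5712 0.273  0.108 ] [0.6113 0.0968 0.108 ] 0.18071750004711998 0.22365539959103065
cap 779 [301.2  90.1] [0.5619 0.1685 0.088 ]
cap 171 [304.2 107. ] [0.5394 0.1597 0.088 ]
cap 382 [320.9 120.7] [0.5251 0.1312 0.088 ]
cap 274 [298.6 121.2] [0.5176 0.1642 0.088 ]
cap 185 [279.2 121.5] [0.5112 0.193  0.088 ]
[[497, 97], [457, 185], [375, 157], [399, 73], [410, 65]]
0.05 [ 0.5662 -0.0388] [0.1518 0.1529 0.1355 0.0201 0.1513] 173.7738935418336
0.06 [ 0.5652 -0.0354] [0.1487 0.1497 0.1327 0.0197 0.1482] 173.7738935418336
0.07 [ 0.5642 -0.0319] [0.1455 0.1465 0.1299 0.0193 0.145 ] 173.7738935418336
[array([ 0.5513, -0.0404,  0.055 ])]
[array([ 0.5514, -0.0438,  0.06  ])]
[array([ 0.5515, -0.0471,  0.065 ])]
```

```bash
python3 - <<'E'
from h import *
import json
np.set_printoptions(precision=4,suppress=True)
c=json.load(open("wrist3.json"));im=cv2.imread("pics/wrist3.png")
T=np.array([.4454,.1137,.3501]);yw=.2045;X=np.array([np.cos(yw),np.sin(yw),0])
print("tip pred",proj(c,T+X*.022+[0,0,-.0176-.079]), "hook bottom", proj(c,T+X*.012-[0,0,.1206]))
g=cv2.cvtColor(im,cv2.COLOR_BGR2GRAY)[165:212,308:338];y,x=np.nonzero(g>70)
for v in range(0,45,3):
    s=y==v
    if s.any():print(v+165,x[s].min()+308,x[s].max()+308,end='; ')
print()
for q,cc in((((497,97),(457,185),(375,157),(410,65)),c),(((265,163),(394,177),(375,292),(257,279)),None),(((210,226),(121,242),(84,151),(180,132)),json.load(open("w1.json")))):
    if cc is None: cc=dict(fx=281.1021,fy=281.1021,cx=321.4093,cy=199.6848,R=[[1,-.0013,-.0014],[-.0009,-.9669,.2553],[-.0017,-.2553,-.9669]],t=[-.5496,-.0264,.3916])
    for z in(.054,.058,.062):
        w=np.array([plane(cc,p,z)[:2] for p in q]);print(z,w.mean(0),np.linalg.norm(np.roll(w,-1,0)-w,axis=1).mean())
E
```

```text
tip pred [321.2796 179.8162] hook bottom [321.3593 184.7476]
180 319 323; 189 321 323; 192 322 323; 195 321 321; 
0.054 [ 0.552  -0.0534] 0.1505429487486071
0.058 [ 0.5517 -0.0519] 0.14927869265862234
0.062 [ 0.5515 -0.0503] 0.14801443656863753
0.054 [ 0.5513 -0.0542] 0.1550716159366113
0.058 [ 0.5513 -0.0526] 0.15319541969174005
0.062 [ 0.5513 -0.0511] 0.15131922344686877
0.054 [ 0.5513 -0.0398] 0.15162878706610566
0.058 [ 0.5514 -0.0424] 0.15021955457395803
0.062 [ 0.5515 -0.0451] 0.14881032208181044
```

Emit:
{"api": "move_arm", "payload": {
  "motion": [0,0,-0.024,0.2,-0.08,0,0,0,0,0,0.24,-0.09,0,0,0,0,0,0.2,-0.08,0,0,0,0,0,0,0,0.1,0,0,0,0,0,0,0.25,0,0,0,0,0,0,0.25,0,0,0,0,0,0,0.25,0,0,0,0,0,0,0.2,0,0,0,0,0,0,0.1,0,0,0,0,0,0,0.1,0,0,0,0,0,0,0,0,0,0,0,0,0,0,0]
}}

```text
time: 8.4
tool_pos: [0.5028, 0.1457, 0.2262]
ee_rot: [3.141, -0.001, 0.214]
wrist_force: [-1.0, 0.4, -0.5]
width: 0.024
finger_force: 30.0
```

```bash
python3 - <<'E'
from h import *
o=robot.get_obs();print(o['time'],o['tool_pos'],o['ee_rot'],o['wrist_force'])
s=robot.snapshot("side")[:,:,::-1];w=robot.snapshot("wrist")[:,:,::-1]
cv2.imwrite("pics/s4.png",np.hstack([cv2.resize(s[90:190,280:380],(400,400),interpolation=cv2.INTER_CUBIC),cv2.resize(w[60:260,220:420],(400,400))]))
E
```

```text
8.4 [0.50278593 0.14571577 0.22623926] [ 3.14142777e+00 -7.87176292e-04  2.14212409e-01] [-1.03548202  0.3705233  -0.48583868]
```

View pics/s4.png

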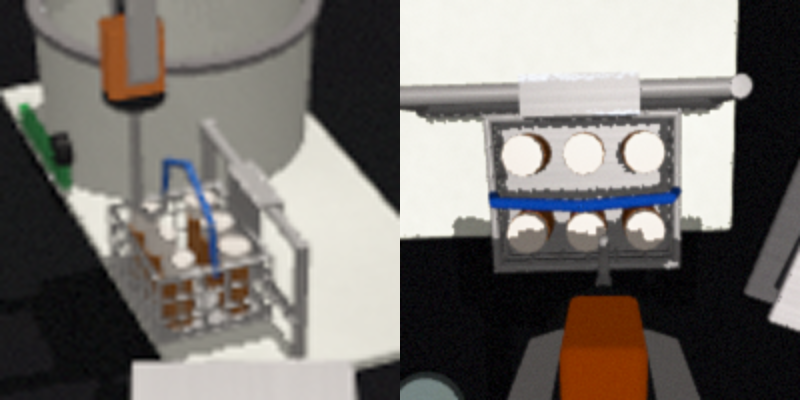

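The hook stands on the -x side of the bail, above the vials and well clear, but about 7-8 mm too far to -y: hook at crop (603,240), bail centre at (585,200). I correct that and slide it under the bail.

Emit:
{"api": "move_arm", "payload": {
  "motion": [0,0,-0.01,0,-0.04,0.02,0,0,0,0,0,-0.035,0,0,0,0,0,0,0,0,0,0,0,0,0.06,0,0,0,0,0,0,0.06,0,0,0,0,0,0,0.06,0,0,0,0,0,0,0.06,0,0,0,0,0,0,0.06,0,0,0,0,0,0,0.01,0,0,0,0,0,0,0,0,0,0,0,0,0,0,0,0,0]
}}

```text
time: 9.42
tool_pos: [0.5313, 0.1605, 0.2234]
ee_rot: [-3.142, 0.001, 0.223]
wrist_force: [0.1, 0.3, -1.1]
width: 0.0239
finger_force: 30.0
```

```bash
python3 - <<'E'
from h import *
np.set_printoptions(precision=4,suppress=True)
o=robot.get_obs();print(o['time'],o['tool_pos'],o['ee_rot'],o['wrist_force'])
p=np.array([.5413,.161])-o['tool_pos'][:2];print("bail rel", p@[.975,.2213],p@[-.2213,.975])
s=robot.snapshot("side")[:,:,::-1];w=robot.snapshot("wrist")[:,:,::-1]
cv2.imwrite("pics/s5.png",np.hstack([cv2.resize(s[90:190,280:380],(400,400),interpolation=cv2.INTER_CUBIC),cv2.resize(w[80:230,245:395],(400,400),interpolation=cv2.INTER_CUBIC)]))
E
```

```text
9.4167 [0.5313 0.1605 0.2234] [-3.1416  0.0006  0.223 ] [ 0.0609  0.2588 -1.1169]
bail rel 0.009919115201228401 -0.0016891236842857611
```

View pics/s5.png

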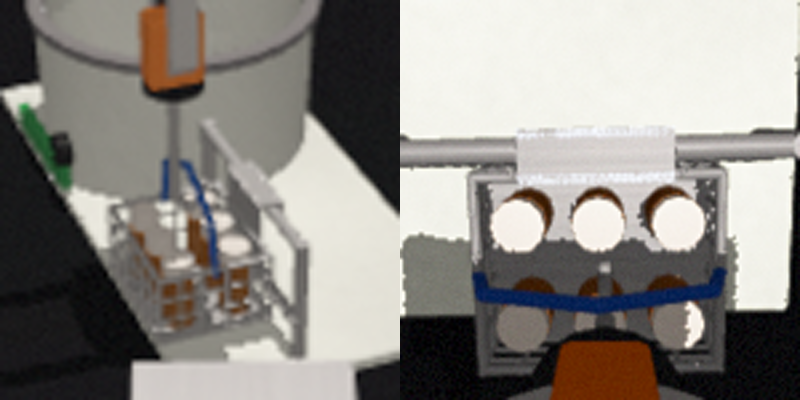

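The tip (605,268) shows beyond the bail (peak at 600,303) with the rod on the near side, so it is engaged. Raising until the load comes on.

Emit:
{"api": "move_arm", "payload": {
  "motion": [0,0,0,0,0,-0.06,0,0,0,0,0,0,-0.06,0,0,0,0,0,0,-0.05,0,0,0,0,0,0,-0.04,0,0,0,0,0,0,-0.04,0,0,0,0,0,0,-0.04,0,0,0,0,0,0,-0.04,0,0,0,0,0,0,0,0,0,0,0,0,0,0,0]
}}

```text
time: 10.27
tool_pos: [0.5313, 0.1605, 0.2567]
ee_rot: [3.142, 0.0, 0.223]
wrist_force: [2.3, 0.6, -3.3]
width: 0.0236
finger_force: 30.0
```

Emit:
{"api": "move_arm", "payload": {
  "motion": [0,0,0,0,0,-0.05,0,0,0,0,0,0,-0.06,0,0,0,0,0,0,-0.06,0,0,0,0,0,0,-0.06,0,0,0,0,0,0,-0.06,0,0,0,0,0,0,-0.04,0,0,0,0,0,0,0,0,0,0,0,0,0,0,0]
}}

```text
time: 10.93
tool_pos: [0.5313, 0.1605, 0.2902]
ee_rot: [3.142, -0.001, 0.223]
wrist_force: [0.6, -0.7, -5.0]
width: 0.024
finger_force: 30.0
```

```bash
python3 - <<'E'
from h import *
o=robot.get_obs();print(o['time'],o['tool_pos'],o['ee_rot'],o['wrist_force'],o['wrist_torque'])
s=robot.snapshot("side")[:,:,::-1];w=robot.snapshot("wrist")[:,:,::-1]
cv2.imwrite("pics/s6.png",np.hstack([cv2.resize(s[80:180,280:380],(400,400),interpolation=cv2.INTER_CUBIC),cv2.resize(w[80:230,245:395],(400,400),interpolation=cv2.INTER_CUBIC)]))
E
```

```text
10.9333 [0.53133601 0.16050937 0.29017343] [ 3.14153294e+00 -8.66352255e-04  2.23024892e-01] [ 0.62504952 -0.68980931 -5.01247965] [0.00187949 0.09721948 0.00977638]
```

View pics/s6.png

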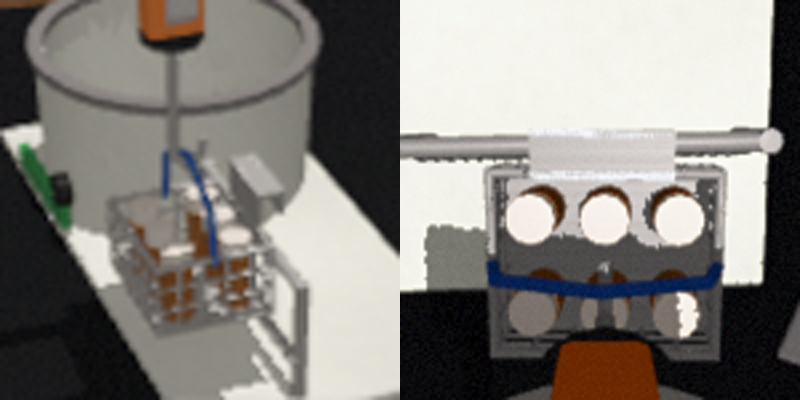

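The basket hangs level, the strap is above the bar (side crop 258,180), and the wrist reads 5 N of load. Raising further, then drawing off to -x.

Emit:
{"api": "move_arm", "payload": {
  "motion": [0,0,0,0,0,-0.05,0,0,0,0,0,0,-0.1,0,0,0,0,0,0,-0.1,0,0,0,0,0,0,-0.1,0,0,0,0,0,0,-0.1,0,0,0,0,0,0,-0.05,0,0,0,0,-0.02,0,0,0,0,0,0,-0.05,0,0,0,0,0,0,-0.08,0,0,0,0,0,0,-0.1,0,0,0,0,0,0,-0.1,0,0,0,0,0,0,-0.1,0,0,0]
}}

```text
time: 12.03
tool_pos: [0.4857, 0.1502, 0.3394]
ee_rot: [3.142, 0.001, 0.223]
wrist_force: [0.8, 0.6, -3.3]
width: 0.024
finger_force: 30.0
```

Emit:
{"api": "move_arm", "payload": {
  "motion": [0,0,0,-0.08,0,0,0,0,0,0,-0.08,0,0,0,0,0,0,-0.06,0,0,0,0,0,0,-0.03,0,0,0,0,0,0,0,0,0,0,0,0,0,0,0,0,0,0,0,0,0,0,0,0]
}}

```text
time: 12.62
tool_pos: [0.4632, 0.145, 0.3395]
ee_rot: [3.142, -0.0, 0.223]
wrist_force: [0.3, 0.1, -4.8]
width: 0.0231
finger_force: 30.0
```

```bash
python3 - <<'E'
from h import *
np.set_printoptions(precision=4,suppress=True)
o=robot.get_obs();print(o['time'],o['tool_pos'],o['ee_rot'],o['wrist_force'])
import math
y=o['ee_rot'][2];X=np.array([math.cos(y),math.sin(y)]);Y=np.array([math.sin(y),-math.cos(y)])
d=np.array([.5515,-.049])-(o['tool_pos'][:2]+.010*X);print("tool dx,dy",d@X,d@Y)
E
```

```text
12.6167 [0.4632 0.145  0.3395] [ 3.1416 -0.0001  0.223 ] [ 0.281   0.1003 -4.8117]
tool dx,dy 0.03316833539096032 0.20876698365932425
```

Emit:
{"api": "move_arm", "payload": {
  "motion": [0,0,0,0.01,0.03,0,0,0,0,0,0.01,0.07,0,0,0,0,0,0.02,0.11,0,0,0,0,0,0.02,0.14,0,0,0,0,0,0.03,0.16,0,0,0,0,0,0.03,0.17,0,0,0,0,0,0.03,0.18,0,0,0,0,0,0.03,0.18,0,0,0,0,0,0.03,0.18,0,0,0,0,0,0.03,0.18,0,0,0,0,0,0.02,0.16,0,0,0,0,0,0.02,0.14,0,0]
}}

```text
time: 13.62
tool_pos: [0.5284, -0.0169, 0.3392]
ee_rot: [3.141, 0.001, 0.221]
wrist_force: [0.0, 0.3, -4.8]
width: 0.0238
finger_force: 30.0
```

Emit:
{"api": "move_arm", "payload": {
  "motion": [0,0,0,0.02,0.13,0,0,0,0,0,0.01,0.11,0,0,0,0,0,0.01,0.08,0,0,0,0,0,0.01,0.05,0,0,0,0,0,0,0.02,0,0,0,0,0,0,0,0,0,0,0,0,0,0,0,0,0,0,0,0,0,0,0,0,0,0,0,0,0,0]
}}

```text
time: 14.37
tool_pos: [0.5412, -0.0509, 0.3399]
ee_rot: [-3.142, -0.0, 0.224]
wrist_force: [-0.2, 0.4, -4.8]
width: 0.0236
finger_force: 30.0
```

```bash
python3 - <<'E'
from h import *
import json
np.set_printoptions(precision=4,suppress=True)
o=robot.get_obs();print(o['time'],o['tool_pos'],o['ee_rot'],o['wrist_force'])
y=o['ee_rot'][2];X=np.array([np.cos(y),np.sin(y)]);print("seat",o['tool_pos'][:2]+.010*X)
cs={n:robot.get_calibration(n) for n in("side","wrist")}
s=robot.snapshot("side")[:,:,::-1];w=robot.snapshot("wrist")[:,:,::-1]
cv2.imwrite("pics/w7.png",w);cv2.imwrite("pics/sd7.png",s)
cv2.imwrite("pics/s7.png",np.hstack([cv2.resize(s[120:260,270:410],(400,400),interpolation=cv2.INTER_CUBIC),cv2.resize(w[50:250,220:420],(400,400))]))
E
```

```text
14.3667 [ 0.5412 -0.0509  0.3399] [-3.1415 -0.0004  0.2241] [-0.2386  0.3555 -4.8414]
seat [ 0.551  -0.0487]
```

View pics/s7.png

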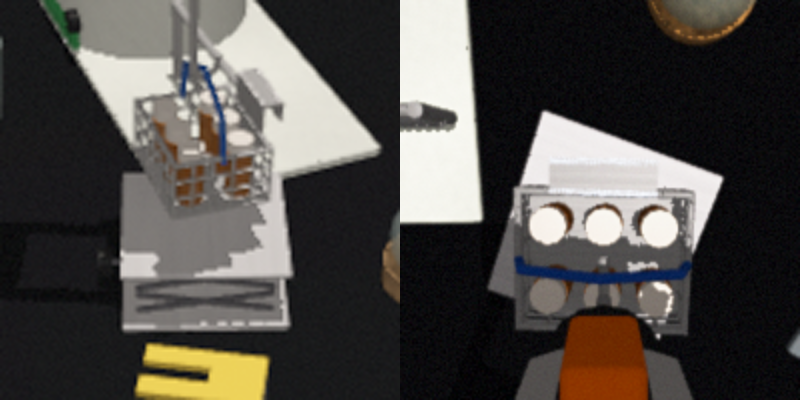

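The basket hangs level over the platform, and the seat is at (0.551, -0.049), on target. Lowering, then feeling for contact.

Emit:
{"api": "move_arm", "payload": {
  "motion": [0,0,0,0,0,0.03,0,0,0,0,0,0,0.06,0,0,0,0,0,0,0.08,0,0,0,0,0,0,0.08,0,0,0,0,0,0,0.07,0,0,0,0,0,0,0.04,0,0,0,0,0,0,0.02,0,0,0,0,0,0,0,0,0,0,0,0,0,0,0]
}}

```text
time: 15.22
tool_pos: [0.5414, -0.0516, 0.3018]
ee_rot: [3.141, -0.0, 0.223]
wrist_force: [-0.0, 0.7, -3.5]
width: 0.0235
finger_force: 30.0
```

Emit:
{"api": "move_arm", "payload": {
  "motion": [0,0,0,0,0,0.02,0,0,0,0,0,0,0.02,0,0,0,0,0,0,0.02,0,0,0,0,0,0,0.02,0,0,0,0,0,0,0,0,0,0,0,0,0,0,0,0,0,0,0,0,0,0]
}}

```text
time: 15.8
tool_pos: [0.5414, -0.0515, 0.2937]
ee_rot: [3.141, -0.0, 0.223]
wrist_force: [-0.3, 0.3, -4.3]
width: 0.0236
finger_force: 30.0
```

Emit:
{"api": "move_arm", "payload": {
  "motion": [0,0,0,0,0,0.02,0,0,0,0,0,0,0.02,0,0,0,0,0,0,0,0,0,0,0,0,0,0,0]
}}

```text
time: 16.13
tool_pos: [0.5413, -0.0515, 0.2894]
ee_rot: [-3.141, 0.0, 0.223]
wrist_force: [0.1, -0.7, -4.7]
width: 0.024
finger_force: 30.0
```

Emit:
{"api": "move_arm", "payload": {
  "motion": [0,0,0,0,0,0.02,0,0,0,0,0,0,0.02,0,0,0,0,0,0,0,0,0,0,0,0,0,0,0]
}}

```text
time: 16.47
tool_pos: [0.5413, -0.0515, 0.2858]
ee_rot: [3.142, -0.0, 0.223]
wrist_force: [-1.7, 0.5, -2.0]
width: 0.0234
finger_force: 30.0
```

Emit:
{"api": "move_arm", "payload": {
  "motion": [0,0,0,0,0,0,0,0,0,0,0,0,0.02,0,0,0,0,0,0,0,0,0,0,0,0,0,0,0]
}}

```text
time: 16.8
tool_pos: [0.5413, -0.0516, 0.2836]
ee_rot: [3.141, 0.0, 0.223]
wrist_force: [-1.2, 0.3, -1.7]
width: 0.0238
finger_force: 30.0
```

Emit:
{"api": "move_arm", "payload": {
  "motion": [0,0,0,0,0,0.02,0,0,0,0,0,0,0,0,0,0,0,0,0,0,0]
}}

```text
time: 17.05
tool_pos: [0.5417, -0.0516, 0.2818]
ee_rot: [3.141, -0.001, 0.223]
wrist_force: [-0.3, 0.2, -0.2]
width: 0.0241
finger_force: 30.0
```

Contact was felt at about 64 mm platform height, and the load is off. Lowering the hook clear of the bail, then checking.

Emit:
{"api": "move_arm", "payload": {
  "motion": [0,0,0,0,0,0.04,0,0,0,0,0,0,0.05,0,0,0,0,0,0,0.05,0,0,0,0,0,0,0.05,0,0,0,0,0,0,0.05,0,0,0,0,0,0,0,0,0,0,0,0,0,0,0]
}}

```text
time: 17.63
tool_pos: [0.5411, -0.0514, 0.257]
ee_rot: [-3.141, 0.001, 0.223]
wrist_force: [0.2, -0.7, -1.4]
width: 0.0238
finger_force: 30.0
```

```bash
python3 - <<'E'
from h import *
o=robot.get_obs();print(o['time'],o['tool_pos'],o['wrist_force'])
c=robot.get_calibration("wrist")
s=robot.snapshot("side")[:,:,::-1];w=robot.snapshot("wrist")[:,:,::-1]
m=mask(w,(100,110,40),(130,255,255));m[:,:200]=0;m[:,440:]=0;m[:60]=0;m[200:]=0
y,x=np.nonzero(m);x0,x1=x.min(),x.max()
A,B=[plane(c,p,.150) for p in((x0,y[x<x0+4].mean()),(x1,y[x>x1-4].mean()))]
mid=((x0+x1)/2,np.median(y[np.abs(x-(x0+x1)/2)<8]));print(A,B,np.linalg.norm(A-B),"peak",plane(c,mid,.174))
y=o['ee_rot'][2];X=np.array([np.cos(y),np.sin(y),0]);t=o['tool_pos']
print("bail px",mid,"tip px",proj(c,t+X*.022-[0,0,.0966]))
cv2.imwrite("pics/s8.png",np.hstack([cv2.resize(s[120:260,270:410],(400,400),interpolation=cv2.INTER_CUBIC),cv2.resize(w[50:250,220:420],(400,400))]))
E
```

```text
17.6333 [ 0.54114045 -0.05144596  0.25698494] [ 0.2303683  -0.72247614 -1.40300566]
[ 5.39609104e-01 -2.49345226e-04  1.50000000e-01] [ 0.56061976 -0.09851716  0.15      ] 0.10048885643282986 peak [ 0.54755091 -0.04997455  0.174     ]
bail px (np.float64(321.0), np.float64(198.0)) tip px [321.01138826 179.65071465]
```

View pics/s8.png

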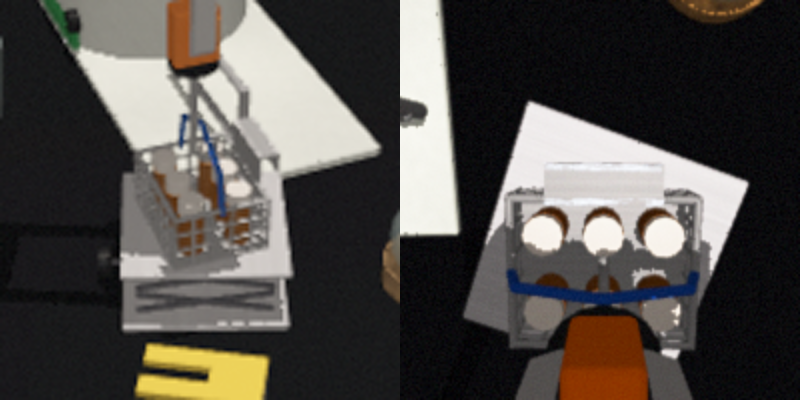

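The basket stands upright on the platform at about (0.549, -0.050). The tip (605,258) is lower than the bail. Backing out to -x, then up.

Emit:
{"api": "move_arm", "payload": {
  "motion": [0,0,0,-0.04,0,0,0,0,0,0,-0.06,0,0,0,0,0,0,-0.06,0,0,0,0,0,0,-0.06,0,0,0,0,0,0,-0.06,0,0,0,0,0,0,-0.06,0,0,0,0,0,0,-0.06,0,0,0,0,0,0,-0.06,0,0,0,0,0,0,0,0,0,0,0,0,0,0,0,0,0]
}}

```text
time: 18.57
tool_pos: [0.4963, -0.0618, 0.2579]
ee_rot: [3.141, -0.001, 0.223]
wrist_force: [0.3, 0.1, -1.6]
width: 0.0236
finger_force: 30.0
```

Emit:
{"api": "move_arm", "payload": {
  "motion": [0,0,0,0,0,-0.1,0,0,0,0,0,0,-0.2,0,0,0,0,0,0,-0.3,0,0,0,0,0,0,-0.2,0,0,0,0,0,0,0,0,0,0,0,0,0,0,0]
}}

```text
time: 19.07
tool_pos: [0.4973, -0.0618, 0.3391]
ee_rot: [3.14, -0.003, 0.223]
wrist_force: [-0.6, -0.2, -1.7]
width: 0.0238
finger_force: 30.0
```

```bash
python3 - <<'E'
from h import *
np.set_printoptions(precision=4,suppress=True)
o=robot.get_obs();print(o['time'],o['tool_pos'],o['ee_rot'],o['wrist_force'])
c=robot.get_calibration("wrist");w=robot.snapshot("wrist")[:,:,::-1];cv2.imwrite("pics/w9.png",w)
m=mask(w,(100,110,40),(130,255,255));m[:,:150]=0;m[:,490:]=0;m[:40]=0;m[200:]=0
y,x=np.nonzero(m);x0,x1=x.min(),x.max()
A,B=[plane(c,p,.152) for p in((x0,y[x<x0+4].mean()),(x1,y[x>x1-4].mean()))]
mid=((x0+x1)/2,np.median(y[np.abs(x-(x0+x1)/2)<8]));print(A,B,np.linalg.norm(A-B),"peak",plane(c,mid,.174))
# target: in front of stand, yaw for tool: stand -.307
ys=-.307;S=np.array([np.cos(ys),np.sin(ys)]);slot=np.array([.4972,-.3066])
yaw=-.133;X=np.array([np.cos(yaw),np.sin(yaw)]);Y=np.array([np.sin(yaw),-np.cos(yaw)])
d=slot-.09*S-o['tool_pos'][:2];print("wait pt",slot-.09*S,"tool delta at yaw -.133",d@X,d@Y)
E
```

```text
19.0667 [ 0.4973 -0.0618  0.3391] [ 3.1401 -0.0032  0.2232] [-0.5541 -0.2237 -1.6528]
[ 0.5382 -0.0014  0.152 ] [ 0.5585 -0.0982  0.152 ] 0.09891200080732174 peak [ 0.547  -0.0501  0.174 ]
wait pt [ 0.4114 -0.2794] tool delta at yaw -.133 -0.0563010311656762 0.227100808314476
```

Emit:
{"api": "move_arm", "payload": {
  "motion": [0,0,0.15,0,0,0,0,0,0,0.15,0,0,0,0,0,0,0.153,0,0,0,0,0,0,0,-0.07,0.3,0,0,0,0,0,-0.09,0.35,0,0,0,0,0,-0.09,0.35,0,0,0,0,0,-0.09,0.35,0,0,0,0,0,-0.09,0.35,0,0,0,0,0,-0.08,0.35,0,0,0,0,0,-0.05,0.22,0,0,0,0,0,0,0,0,0,0,0,0,0,0,0,0]
}}

```text
time: 20.12
tool_pos: [0.4101, -0.2797, 0.3351]
ee_rot: [-3.138, 0.004, -0.135]
wrist_force: [0.2, -0.1, -1.3]
width: 0.0242
finger_force: 30.0
```

Emit:
{"api": "move_arm", "payload": {
  "motion": [0,0,0,0,0,0.2,0,0,0,0,0,0,0.3,0,0,0,0,0,0,0.3,0,0,0,0,0,0,0.3,0,0,0,0,0,0,0.3,0,0,0,0,0,0,0.2,0,0,0,0,0,0,0,0,0,0,0,0,0,0,0,0,0,0,0,0,0,0]
}}

```text
time: 20.87
tool_pos: [0.4119, -0.2789, 0.179]
ee_rot: [3.141, -0.002, -0.131]
wrist_force: [-0.2, -0.6, -1.8]
width: 0.0239
finger_force: 30.0
```

```bash
python3 - <<'E'
from h import *
import json
np.set_printoptions(precision=4,suppress=True)
o=robot.get_obs();print(o['time'],o['tool_pos'],o['ee_rot'],o['wrist_force'])
yaw=o['ee_rot'][2];X=np.array([np.cos(yaw),np.sin(yaw)]);Y=np.array([np.sin(yaw),-np.cos(yaw)])
d=np.array([.497,-.3076])-o['tool_pos'][:2];print("to slot",d@X,d@Y)
S=np.array([np.cos(.307),-np.sin(.307)]);print("lateral off",d@np.array([S[1],-S[0]]))
# compare rod and slot in side view with the first hanging state: plate rect
s=robot.snapshot("side")[:,:,::-1];cv2.imwrite("pics/side10.png",s);c=robot.get_calibration("side")
y=mask(s,*YEL)
for a,cc,l,b in blobs(y,200):
    if 310<cc[0]<370 and 235<cc[1]<275:
        v,u=np.nonzero(l);P=np.array([plane(c,p,.14)[:2]*1000 for p in zip(u,v)],np.float32);print(cv2.minAreaRect(P))
E
```

```text
20.8667 [ 0.4119 -0.2789  0.179 ] [ 3.1408 -0.0019 -0.1314] [-0.1644 -0.6315 -1.7806]
to slot 0.08814617919162444 0.017309494909462483
lateral off 0.0016399764313816123
((508.9548645019531, -312.34674072265625), (54.90446472167969, 91.97570037841797), 73.18470764160156)
```

Emit:
{"api": "move_arm", "payload": {
  "motion": [0,0,0,0.06,0.012,0,0,0,0,0,0.08,0.016,0,0,0,0,0,0.09,0.018,0,0,0,0,0,0.09,0.018,0,0,0,0,0,0.09,0.018,0,0,0,0,0,0.09,0.018,0,0,0,0,0,0.09,0.018,0,0,0,0,0,0.09,0.018,0,0,0,0,0,0.09,0.018,0,0,0,0,0,0.07,0.012,0,0,0,0,0,0.04,0.007,0,0,0,0,0,0,0,0,0]
}}

```text
time: 21.92
tool_pos: [0.4967, -0.3083, 0.1774]
ee_rot: [-3.141, 0.0, -0.132]
wrist_force: [-0.3, 0.2, -1.5]
width: 0.0238
finger_force: 30.0
```

```bash
python3 - <<'E'
from h import *
o=robot.get_obs();print(o['time'],o['tool_pos'],o['ee_rot'],o['wrist_force'])
s=robot.snapshot("side")[:,:,::-1];w=robot.snapshot("scene")[:,:,::-1]
cv2.imwrite("pics/s11.png",np.hstack([cv2.resize(s[205:305,285:385],(400,400),interpolation=cv2.INTER_CUBIC),cv2.resize(w[150:250,210:310],(400,400),interpolation=cv2.INTER_CUBIC)]))
E
```

```text
21.9167 [ 0.49665012 -0.30826359  0.17737779] [-3.14141860e+00  1.02891669e-04 -1.32378820e-01] [-0.27487489  0.20907657 -1.48730311]
```

I've miscounted: I have already viewed 12 pictures against a limit of 10. I won't view any more, and will check the rest by numbers only. The hook is in above the slot with no contact force, so I lower it.

Emit:
{"api": "move_arm", "payload": {
  "motion": [0,0,0,0,0,0.05,0,0,0,0,0,0,0.05,0,0,0,0,0,0,0.04,0,0,0,0,0,0,0.03,0,0,0,0,0,0,0.01,0,0,0,0,0,0,0,0,0,0,0,0,0,0,0]
}}

```text
time: 22.6
tool_pos: [0.4958, -0.3081, 0.1597]
ee_rot: [-3.142, -0.0, -0.133]
wrist_force: [0.5, -0.1, -2.2]
width: 0.0238
finger_force: 30.0
```

Emit:
{"api": "move_arm", "payload": {
  "motion": [0,0,0,0,0,0.015,0,0,0,0,0,0,0,0,0,0,0,0,0,0,0]
}}

```text
time: 22.85
tool_pos: [0.496, -0.3081, 0.1583]
ee_rot: [3.142, -0.0, -0.133]
wrist_force: [-0.0, 0.4, -1.2]
width: 0.0238
finger_force: 30.0
```

Emit:
{"api": "move_arm", "payload": {
  "motion": [0,0,0,0,0,0.015,0,0,0,0,0,0,0,0,0,0,0,0,0,0,0]
}}

```text
time: 23.1
tool_pos: [0.4962, -0.3083, 0.1576]
ee_rot: [3.141, -0.001, -0.133]
wrist_force: [-0.7, -0.4, 2.8]
width: 0.0238
finger_force: 30.0
```

Emit:
{"api": "move_arm", "payload": {
  "motion": [0,0,0,0,0,0.01,0,0,0,0,0,0,0,0,0,0,0,0,0,0,0]
}}

```text
time: 23.35
tool_pos: [0.4962, -0.3083, 0.1576]
ee_rot: [3.14, -0.002, -0.133]
wrist_force: [-1.9, 1.3, 5.8]
width: 0.0238
finger_force: 30.0
```

Seated: contact at 0.1576, the same height as at pickup. Easing off, then opening and rising.

Emit:
{"api": "move_arm", "payload": {
  "motion": [0,0,0,0,0,-0.015,0,0,0,0,0,0,0,0,0,0,0,0,0,0,1,0,0,0,0,0,0,1,0,0,0,0,0,0,1,0,0,0,0,0,0,1,0,0,0,0,0,0,1,0,0,0,0,0,0,1,0,0,0,0,0,0,1,0,0,0,0,0,0,1,0,0,0,0,0,0,1]
}}

```text
time: 24.27
tool_pos: [0.4959, -0.3081, 0.1572]
ee_rot: [3.142, -0.0, -0.133]
wrist_force: [0.1, -0.1, 1.1]
width: 0.0805
finger_force: 0.0
```

Emit:
{"api": "move_arm", "payload": {
  "motion": [0,0,0,0,0,0,1,0,0,0,0,0,0,1,0,0,0,0,0,-0.05,1,0,0,0,0,0,-0.1,1,0,0,0,0,0,-0.2,1,0,0,0,0,0,-0.3,1,0,0,0,0,0,-0.3,1,0,0,0,0,0,-0.3,1,0,0,0,0,0,-0.2,1,0,0,0,0,0,0,1,0,0,0,0,0,0,1]
}}

```text
time: 25.18
tool_pos: [0.4964, -0.3085, 0.3042]
ee_rot: [3.139, -0.004, -0.133]
wrist_force: [-0.3, 0.5, -0.8]
width: 0.0938
finger_force: 0.0
```

```bash
python3 - <<'E'
from h import *
np.set_printoptions(precision=4,suppress=True)
o=robot.get_obs();print(o['time'],o['tool_pos'],o['width'],o['wrist_force'])
C={n:robot.get_calibration(n) for n in("scene","side","wrist")};I={n:robot.snapshot(n)[:,:,::-1].copy() for n in C}
B={}
for n in("scene","side"):
    for a,cc,l,b in blobs(mask(I[n],*ORANGE),100):print(n,a,cc);B.setdefault(n,cc) if a>0 else 0
print("before: scene handle 257.2,174.2 bottle 229.2,257.6; side 333.4,238.9 / 434.6,254.3")
w=I["wrist"];c=C["wrist"];m=mask(w,(4,150,150),(17,255,255));m[:110]=0;m[240:]=0;m[:,:270]=0;m[:,380:]=0
y,x=np.nonzero(m);P=np.array([plane(c,p,.198)[:2]*1000 for p in zip(x,y)],np.float32);print("handle",cv2.minAreaRect(P))
# basket bail in side/scene + difference from first pictures round bystanders
for n in("scene","side"):
    old=cv2.imread(f"pics/{n}0.png");d=cv2.absdiff(old,I[n]).max(2)
    for k,X in(("flask",(.72,-.1)),):pass
    for name,(u,v) in dict(scene=dict(flask=(301,302),bottle=(231,262),beaker=(454,210)),side=dict(flask=(421,205),bottle=(432,262),beaker=(259,147)))[n].items():
        p=d[v-18:v+18,u-14:u+14];print(n,name,p.mean().round(1),(p>40).mean().round(3))
E
```

```text
25.1833 [ 0.4964 -0.3085  0.3042] 0.0937973483809709 [-0.2961  0.4663 -0.8143]
scene 247 [256.8 174.2]
scene 316 [229.2 257.6]
side 490 [333.  239.6]
side 577 [434.6 254.3]
before: scene handle 257.2,174.2 bottle 229.2,257.6; side 333.4,238.9 / 434.6,254.3
handle ((497.093505859375, -310.044921875), (21.87010955810547, 39.22233963012695), 81.83827209472656)
scene flask 1.8 0.0
scene bottle 1.8 0.0
scene beaker 1.7 0.0
side flask 1.2 0.0
side bottle 1.4 0.0
side beaker 1.6 0.0
```

```bash
python3 -c "
from bench import robot
print(robot.close_job())"
```

```text
the job is handed in; nothing more can be done
None
```

The job is handed in at about 25 s: the basket stands upright within about 5 mm of the middle of the jack's platform by my measurement, the hook hangs back in its yellow stand, and the flask, bottle and beaker are undisturbed; I broke the 10-picture limit by viewing 12.

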